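Stack a sensor module in its assembly fixture and latch it

TASK

Build up the module in the pocket of the assembly fixture: first the thick base block, then the open frame spacer on it, then the cover plate with its round window upwards, each set down gently (not dropped), square and flat, and let go before you fetch the next. Then turn the fixture's black bar knob clockwise until it clicks past its detent, so that its steel finger lies over the end of the cover. Do not disturb the other things on the bench.

Things in the scene. Friction and masses are not known exactly. Their poses are not given: they have to be found in the camera images.
- fixture: Fixed: aluminium base plate 12 thick, 110 (x) by 215 mm (y, from -62 to +153), origin on the bench under the pocket's centre. The pocket is framed by four L-shaped steel corner guides 8 mm thick, 40 high above its floor, then flaring outwards for 5 mm more (4 mm lead-in). On its +x and -x sides a gap 49 mm wide, down to the floor, lets the gripper's fingers in. The knob stands at (0, +95 mm).
- pocket (a point): Centre of the pocket floor, 12 mm above the bench, axes those of the fixture. The pocket takes parts of 56 (x) by 84 mm (y) with 2 mm of play on every side. Undersides of the seated parts lie 0 mm (base), 24 mm (spacer) and 34 mm (cover) above it.
- base: Thick base block, aluminium, loose, 56 mm (x) by 84 mm (y) by 24 mm high, with a dark groove around its sides at mid-height (8 to 16 mm up, 3 mm deep) and a copper pad 30 x 56 mm raised 3 mm on its top. About 0.28 kg. Origin at the centre of its underside, z up. Half a turn makes no difference.
- spacer: Frame spacer, white ceramic, loose, 56 mm (x) by 84 mm (y) by 10 mm high, with an open window 36 x 62 mm that leaves room for the base's copper pad. About 0.09 kg. Origin at the centre of its underside, z up. Half a turn makes no difference.
- cover: Cover plate, aluminium, loose, 56 mm (x) by 84 mm (y) by 14 mm high, with a dark round window barrel, diameter 40 mm, standing 12 mm up from the middle of its top. About 0.18 kg. Origin at the centre of its underside, z up. Half a turn makes no difference.
- clamp (a joint): Knob angle, rad, growing clockwise seen from above, 0 to a stop at 1.35. Starts at 0 to 0.25, finger pointing to fixture +x, clear of the pocket. Spring detent: resistance from 0.67 on, 0.2 N m at most, tips over at 0.95 (the click); beyond, the spring may carry it on up to 1.2. From 1.0 on the finger lies over the end of the cover, 3 mm above it; at 1.35 it points straight at the pocket.
- clamp_grip (a point): Middle of the black bar grip of the knob, on its upright axis, 89 mm above the bench. The bar is 60 mm long (point x), 14 mm wide (point y) and 26 mm high (76 to 102 mm above the bench). Its x is also the direction of the steel finger, a bar 14 mm wide and 63 mm long from the axis, 63 to 71 mm above the bench.
- jar: Bystander, to be left alone: a closed amber glass jar, diameter 60, height 75 mm. Origin on its underside.
- driver: Bystander, to be left alone: a screwdriver lying flat, length 170 mm. Origin on its underside.
- dish: Bystander, to be left alone: a shallow white ceramic dish, diameter 90, height 16 mm. Origin on its underside.
- waffle: Bystander, to be left alone: a black compartment tray 140 x 100 x 30 mm. Origin on its underside.
- reel: Bystander, to be left alone: a brass ring lying flat, diameter 70, height 18 mm. Origin on its underside.
- solvent: Bystander, to be left alone: a white plastic bottle, diameter 60, height 130 mm. Origin on its underside.
- caliper_case: Bystander, to be left alone: a flat black case 90 x 200 x 22 mm. Origin on its underside.
Not all that is in view belongs to the job. Leave any pink look-alike of the base alone.

How it is judged (in metres and radians):
On the way, in this order (a step that is already met when the one before it is completed fails the run):
1. the thick base block lies square and flat at its level in the pocket, and is let go (horizontal distance between base and pocket below 0.004 m and z of base in the frame of pocket between -0.003 and 0.003 m and angle between base's own z axis and vertical below 0.04 rad and angle between the y axis of base and the y axis of fixture, either way round below 0.08 rad and contact force between the fingers and base below 0.1 N and linear speed of base below 0.02 m/s), for 0.2 s.
2. the frame spacer lies square and flat at its level in the pocket, and is let go (horizontal distance between spacer and pocket below 0.004 m and z of spacer in the frame of pocket between 0.021 and 0.027 m and angle between spacer's own z axis and vertical below 0.04 rad and angle between the y axis of spacer and the y axis of fixture, either way round below 0.08 rad and contact force between the fingers and spacer below 0.1 N and linear speed of spacer below 0.02 m/s), for 0.2 s.
3. the cover plate lies square and flat at its level in the pocket, and is let go (horizontal distance between cover and pocket below 0.004 m and z of cover in the frame of pocket between 0.031 and 0.037 m and angle between cover's own z axis and vertical below 0.04 rad and angle between the y axis of cover and the y axis of fixture, either way round below 0.08 rad and contact force between the fingers and cover below 0.1 N and linear speed of cover below 0.02 m/s), for 0.2 s.
4. the knob has been turned past its click (joint above 1.0 rad) (value of joint clamp above 1 rad), for 0.2 s.
At the end, for the whole second after the job is handed in: Base, spacer, cover stacked in the pocket: each within 4 mm of its centre, within 3 mm of its height (0, 24, 34 mm above the pocket floor), tilted under 0.04 rad, square within 0.08 rad, at rest; knob past its click (joint above 1.0 rad) (horizontal distance between each of base, spacer, cover and pocket below 0.004 m and z of base in the frame of pocket between -0.003 and 0.003 m and angle between each of base, spacer, cover's own z axis and vertical below 0.04 rad and angle between the y axis of each of base, spacer, cover and the y axis of fixture, either way round below 0.08 rad and linear speed of each of base, spacer, cover below 0.02 m/s and z of spacer in the frame of pocket between 0.021 and 0.027 m and z of cover in the frame of pocket between 0.031 and 0.037 m and value of joint clamp above 1 rad); the robot touches nothing.
It fails at once if a part of the module is dropped or knocked: it moves faster than 0.5 m/s while not held ((linear speed of base above 0.5 m/s and contact force between the fingers and base below 0.1 N) or (linear speed of spacer above 0.5 m/s and contact force between the fingers and spacer below 0.1 N) or (linear speed of cover above 0.5 m/s and contact force between the fingers and cover below 0.1 N)).
It fails at once if a bystander is moved more than 30 mm (distance of any of jar, driver, dish, waffle, reel, solvent, caliper_case from where it was at the start of the episode above 0.03 m).
It also fails if it takes over 72 s, if anything falls off the work surface, if the arm or the gripper's body presses on something with over 40 N, if the wrist force passes 120 N, or if a joint passes its speed limit or range.

ROBOT

A 7-joint arm with a two-finger parallel gripper is mounted at the origin on the work surface. World frame = base frame: x ahead of the robot, y to its left, z up, the work surface at z = 0. Lengths are in mm, angles in rad, forces in N, time in s.
With the tool pointing down it reaches from about 400 to 875 mm from the base axis. Payload 4.4 kg.
Tool frame: the origin (TCP) lies between the finger pads; the fingertips stand 17 mm ahead of it and the grasp point (between the pads) lies 2 mm behind it; z points along the fingers, y is the line along which they close (so a half turn about z gives the same grasp; the last joint's range is limited). The gripper opens to 85 mm and grips with 20 to 120 N. Pads are 22 mm wide; open, the fingers measure 114 mm over their backs; the gripper's body (76 mm by 85 mm) begins 54 mm behind the grasp point. The pads swing forward as they close: fully open they stand 13 mm farther back than shut.
Start: joints at [-1.191, 0.628, 0.038, 1.517, -0.027, 0.996, -0.02], TCP at [280.247, 586.498, 248.313] pointing down, gripper open.
Joint ranges: [-3.06, 3.06], [-0.37, 2.12], [-1.25, 1.32], [0.18, 2.47], [-1.1, 4.24], [0.23, 1.98], [-2.94, 2.94]. Speed limits (rad/s): [2.57, 2.57, 3.14, 3.14, 3.14, 3.14, 3.14].

INTERFACE

Orientations are given as [roll, pitch, yaw] about the fixed x, y, z axes, in that order (R = Rz(yaw) Ry(pitch) Rx(roll)).
In Python, from cell import sensors, get_image, ctrl gives the robot as it stands.
- The arm moves only by the tool send_rows, never from a script. Its argument "series" is a list of rows, each a list of 3 entries, a list of its own where there are three numbers: the finger opening in mm, from 0 to 85.4, then the shift along the world's x, y, z in units of 60 mm (1.0 is 60 mm), then the turn, a rotation vector about the world's x, y, z in units of 5 degrees (1.0 is 5 degrees). A call has 1 to 8 rows; each row shifts and turns the commanded pose from where the row before left it; what a row does not reach is not made up. A row lasts 1/8 s, in which the tool goes at most 62.5 mm and 10.7 degrees, less where a joint would pass 70% of its speed; a pose out of reach is approached as far as the arm can. A call is refused whole if a number of a shift passes 1 or a number of a turn 1, either way. A call with a gripper value outside its range is refused whole. The fingers move at their own pace and stop on an object; the grip force is fixed at half the most. Time passes only in rows, so rows that do not move let the fingers close. It gives the time, the measured TCP pose, the force, the opening and the grip force at its end, in the units of the state.
- sensors.read_state(): the state, without advancing time (a new reading comes with each control period).
- get_image(name): name is "side" or "top" or "wrist"; returns a dict with "img" (420x560x3 uint8, red, green, blue), "depth" (420x560 float32, mm along the optical axis (not along the pixel's ray), 0 where there is no reading), "vfov" (degrees; the focal length in pixels is half the picture's height over the tangent of half this angle, whatever the lens; pixels are square), "cx", "cy" (the principal point, pixels), "k1" (the pictures are not rectified: a ray, as slopes to the right and down, at radius r is drawn at 1 + k1 r^2 times it, then the intrinsics apply), "world_to_cam" (4x4, takes a point from world to camera coordinates). Camera axes: x right, y down, z forward; pixel columns grow to the right and rows downward; lengths in mm; the calibration is good to about 2 mm. A picture is of the moment at which its call begins.
- ctrl.finish_job(): hands the job in; it is judged then, once.
The state is a dict: "clock": time; "qpos": joint angles; "qd": joint speeds; "tau": joint torques, N m; "eef_pos": TCP position; "tool_rot": TCP orientation; "force": force on the tool from outside, world axes, zero at the start; "torque": the same for the moment, N m; "width": finger opening in mm; "gripper_force": force on a finger pad.
Only numpy, scipy, OpenCV 4.12 (cv2) and the standard library are available. Lean on these libraries where they do the work, as an engineer would, in place of code of your own. Each camera call takes 0.05 s, during which the arm holds its last target. There are 200 camera calls.

## Working session

There is one attempt and no reset: what is moved stays moved. The work goes in short steps, Python scripts to look and compute and a tool call to move; the robot and the scene stay as the last step left them, time stands still between calls to the robot, and variables do not carry over. Pictures are saved under pics/ and viewed, at most 10 in all, crops included, and the job is handed in when it is done.

Besides the shell and the picture viewer there is one more tool, called after "Call:" as name([rows], argument=value, ...), one row to a line, values as JSON. send_rows: Moves the arm, as the interface text tells. Its arguments: {"type":"object","properties":{"series":{"type":"array"}},"required":["series"]}

```bash
mkdir -p pics; ls
cat > h.py <<'E'
import numpy as np,cv2
from cell import sensors,get_image,ctrl
def K(d):
    f=210/np.tan(np.radians(d["vfov"])/2); return f
def ray(d,u,v):
    f=K(d); x=(np.asarray(u,float)-d["cx"])/f; y=(np.asarray(v,float)-d["cy"])/f
    a,b=x.copy(),y.copy()
    for _ in range(20):
        s=1+d["k1"]*(a*a+b*b); a,b=x/s,y/s
    return np.stack([a,b,np.ones_like(a)],-1)
def cloud(d):
    v,u=np.mgrid[0:420,0:560]; r=ray(d,u,v)*d["depth"][...,None]
    T=np.linalg.inv(np.array(d["world_to_cam"])); return r@T[:3,:3].T+T[:3,3]
def plane(d,u,v,z):
    T=np.linalg.inv(np.array(d["world_to_cam"])); r=ray(d,u,v)@T[:3,:3].T; o=T[:3,3]
    return o+r*((z-o[2])/r[...,2])[...,None]
E
python3 - <<'E'
from h import *
import pickle
for n in("side","top","wrist"):
    d=get_image(n); pickle.dump(d,open(n+".pkl","wb"))
    cv2.imwrite(f"pics/{n}0.png",d["img"][...,::-1])
    print(n,d["vfov"],d["k1"],np.linalg.inv(d["world_to_cam"])[:3,3].round())
print(sensors.read_state())
E
```

```text
pics
side 52.9445391541882 -0.10831579631150476 [  12. -798.  865.]
top 51.63798439552555 0.004377794913013617 [ 454.  -38. 1257.]
wrist 60.779095424271105 -0.07297942868853619 [206. 622. 374.]
{'clock': 0.15, 'qpos': array([-1.19081166,  0.62913712,  0.03847929,  1.51810807, -0.02699412,
        0.99623793, -0.02000507]), 'qd': array([ 0.000351  , -0.00376673, -0.00015484, -0.00356201,  0.00133695,
        0.00023214, -0.00023059]), 'tau': array([ 1.14365022e-03, -5.63798296e+01,  1.22758627e+00, -1.93651271e+01,
        1.11412484e-02,  7.39468785e-03, -8.34833003e-06]), 'eef_pos': array([280.06649882, 586.11043666, 247.60828849]), 'tool_rot': array([-3.14022121e+00,  2.80398349e-05,  2.69578183e+00]), 'force': array([-0.08390664,  0.34234783,  0.85952864]), 'torque': array([-0.012917  , -0.05964298,  0.06699909]), 'gripper_force': 0.0, 'width': 85.50176889823794}
```

View pics/top0.png

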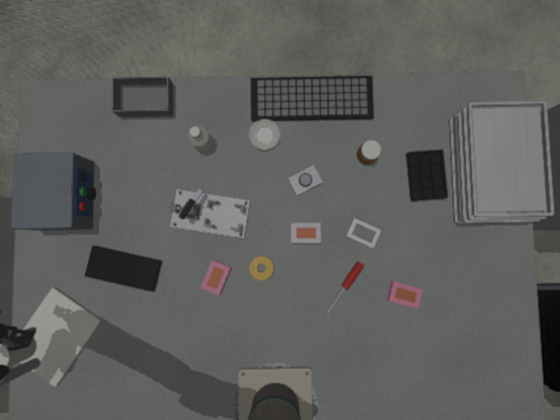

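View pics/side0.png

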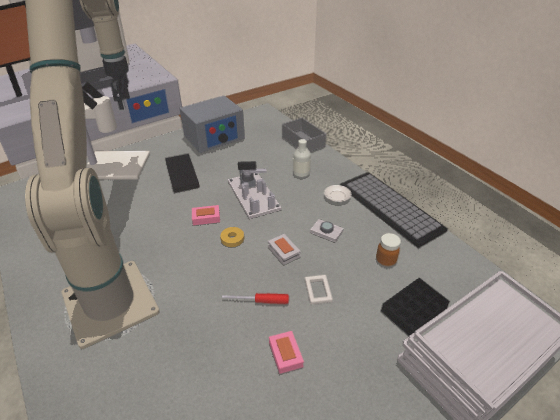

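The top view (up = +x, left = +y) shows these things that could be taken for the base: the aluminium block with a copper pad at (306,233), and pink look-alikes at (215,278) and (405,295). I choose (306,233). The spacer is the white frame at (364,233), the cover is at (305,180) with its round window, and the fixture is at (210,213) with its knob near (188,208). The side view agrees.

```bash
cat > m.py <<'E'
from h import *
import pickle
d=pickle.load(open("top.pkl","rb"));P=cloud(d);img=d["img"].astype(int)
mx,mn=img.max(2),img.min(2)
def blob(c,m,z,nm,r=30):
    M=np.zeros((420,560),np.uint8);M[c[1]-r:c[1]+r,c[0]-r:c[0]+r]=1;M&=m.astype(np.uint8)
    n,l,s,ce=cv2.connectedComponentsWithStats(M);k=1+np.argmax(s[1:,4])
    cs,_=cv2.findContours((l==k).astype(np.uint8),0,2)
    p=max(cs,key=len)[:,0,:].astype(float)
    w=plane(d,p[:,0],p[:,1],z)[:,:2].astype(np.float32)
    R=cv2.minAreaRect(w);b=cv2.boxPoints(R);e=[b[1]-b[0],b[2]-b[1]];L=max(e,key=np.linalg.norm)
    print(nm,"c",np.round(R[0],1),"size",np.round(R[1],1),"long dir deg",round(np.degrees(np.arctan2(L[1],L[0]))%180,1),"n",s[k,4],"depthz",np.median(P[...,2][l==k]).round(1))
B=(mn>95)
for t in(90,110,130):
    m=mn>t
    blob((306,233),m|((img[...,0]-img[...,2]>60)),24,"base",22)
    blob((364,233),m,10,"spacer",22)
    blob((305,180),m,14,"cover",24)
Z=P[...,2]
for c,z,n,r in(((306,233),24,"base",24),((364,233),10,"spacer",24),((305,180),14,"cover",26)):
    blob(c,Z>z*.6,z,n+" depth",r)
blob((306,233),img[...,0]-img[...,2]>50,27,"copper",22)
blob((210,213),(Z>6),12,"fixture",52)
cr=img[160:260,150:390].astype(np.uint8)
cv2.imwrite("pics/crop0.png",cv2.resize(cr[...,::-1],None,fx=3.3,fy=3.3,interpolation=cv2.INTER_CUBIC))
# fixture tall bits
for lo,hi in((45,60),(60,73),(85,110)):
    m=(Z>lo)&(Z<hi);m[:,:160]=0;m[:,255:]=0;m[:180]=0;m[250:]=0
    if m.sum():print(lo,hi,m.sum(),P[m][:,:2].min(0).round(),P[m][:,:2].max(0).round(),P[m].mean(0).round(1))
b=(mx<45)&(Z>80);b[:,:160]=0;b[:,255:]=0;b[:180]=0;b[250:]=0
blob((188,208),b,102,"bar",24)
E
python3 m.py
```

```text
base c [480.6 -93.9] size [122.4 121.8] long dir deg 89.0 n 1866 depthz 1.9
spacer c [ 478.  -260.6] size [124.8 123. ] long dir deg 89.0 n 1931 depthz 1.3
cover c [633.7 -94.7] size [136.3 137. ] long dir deg 178.9 n 2220 depthz 1.8
base c [481.8 -93.8] size [82.4 56.6] long dir deg 89.0 n 424 depthz 24.5
spacer c [ 477.5 -260.1] size [86.4 59.3] long dir deg 64.1 n 382 depthz 9.7
cover c [633.4 -95.9] size [57.1 84.4] long dir deg 115.7 n 415 depthz 14.7
base c [480.4 -92.3] size [79.6 48.1] long dir deg 89.0 n 271 depthz 24.7
spacer c [ 477.8 -259.7] size [82.9 54.5] long dir deg 64.5 n 265 depthz 10.4
cover c [632.8 -95.2] size [51.5 81. ] long dir deg 117.1 n 301 depthz 14.9
base depth c [479.  -93.7] size [82.4 51. ] long dir deg 89.0 n 570 depthz 26.0
spacer depth c [ 475.5 -258.4] size [85.4 58.1] long dir deg 63.3 n 317 depthz 10.4
cover depth c [631.  -95.4] size [55.8 84.1] long dir deg 115.7 n 565 depthz 16.0
copper c [480.3 -93.6] size [48.2 25.4] long dir deg 89.0 n 169 depthz 27.7
fixture c [544.7 184.3] size [227.7 120.8] long dir deg 79.6 n 2893 depthz 14.0
45 60 280 [487.  80.] [575. 285.] [537.3 177.5  55.3]
60 73 114 [493.  82.] [601. 284.] [564.5 215.3  66.5]
85 110 143 [520. 210.] [574. 246.] [547.2 227.6 100.6]
bar c [547.5 226.2] size [14.2 52.7] long dir deg 149.6 n 103 depthz 102.0
```

Run:
```python
from h import *
import pickle
d=pickle.load(open("top.pkl","rb"));P=cloud(d)
print(np.round(P[200:206,240,2]),np.round(P[200:250:6,306,2],1), np.round(P[300,300:330:5,2],1))
print(d["img"][233,290:325:2].tolist(), d["img"][260,300])
```

```text
[12. 14.  8. 13. 13. 58.] [-2.   4.4 -1.2  3.2 22.1 33.8 28.5 27.5 -1.4] [ 0.2 -0.2  3.5 -3.2  0.6 -0.4]
[[106, 107, 106], [143, 141, 143], [142, 142, 144], [139, 110, 103], [136, 88, 66], [134, 88, 67], [135, 88, 68], [135, 88, 67], [134, 87, 67], [134, 86, 67], [134, 87, 67], [134, 87, 66], [134, 87, 67], [139, 131, 131], [142, 139, 142], [128, 126, 127], [95, 97, 95], [95, 97, 94]] [ 99 100  99]
```

View pics/crop0.png

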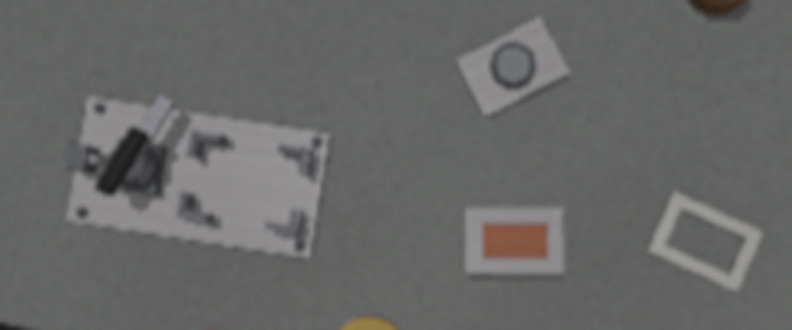

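The crop confirms the choice. The aluminium block with the copper pad (centre at 515,240) is the base, and neither neighbour is pink. I go above the fixture first for a close look, then to the base.

Call:
send_rows([
  [85.4,[0.29,-0.61,0.1],[0,0,-1]],
  [85.4,[0.29,-0.61,0.1],[0,0,-1]],
  [85.4,[0.29,-0.61,0.1],[0,0,-1]],
  [85.4,[0.29,-0.61,0],[0,0,-1]],
  [85.4,[0.29,-0.61,0],[0,0,-1]],
  [85.4,[0.29,-0.61,0],[0,0,-1]],
  [85.4,[0.29,-0.61,0],[0,0,-1]],
  [85.4,[0.29,-0.61,0],[0,0,-1]],
])

```text
clock: 1.15
eef_pos: [419.8, 292.4, 266.2]
tool_rot: [-3.141, -0.0, 1.995]
force: [-0.0, 0.2, -0.0]
width: 85.1
gripper_force: 0.0
```

Call:
send_rows([
  [85.4,[0.29,-0.61,0],[0,0,-1]],
  [85.4,[0.29,-0.61,0],[0,0,-1]],
  [85.4,[0.29,-0.61,0],[0,0,-1]],
  [85.4,[0.29,-0.61,0],[0,0,-1]],
  [85.4,[0.29,-0.61,0],[0,0,-1]],
  [85.4,[0.29,-0.61,0],[0,0,-1]],
  [85.4,[0,0,0],[0,0,0]],
])

```text
clock: 2.02
eef_pos: [524.9, 70.3, 266.4]
tool_rot: [3.14, 0.002, 1.468]
force: [0.1, 0.3, -0.1]
width: 85.8
gripper_force: 0.0
```

```bash
cat > snap.py <<'E'
import sys,pickle
from h import *
d=get_image("wrist");n=sys.argv[1];pickle.dump(d,open(n+".pkl","wb"));cv2.imwrite(f"pics/{n}.png",d["img"][...,::-1])
s=sensors.read_state();print(s["clock"],s["eef_pos"].round(1),np.degrees(s["tool_rot"]).round(2),s["qpos"].round(2),s["force"].round(2),s["width"].round(1))
T=np.linalg.inv(d["world_to_cam"]);print(T[:3].round(2).tolist())
E
python3 snap.py fix1
```

```text
Traceback (most recent call last):
  File "snap.py", line 4, in <module>
    s=sensors.read_state();print(s["clock"],s["eef_pos"].round(1),np.degrees(s["tool_rot"]).round(2),s["qpos"].round(2),s["force"].round(2),s["width"].round(1))
                                                                                                                                            ^^^^^^^^^^^^^^^^
AttributeError: 'float' object has no attribute 'round'
```

View pics/fix1.png

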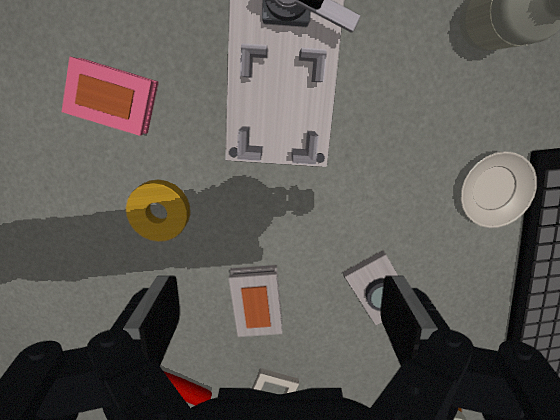

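The wrist picture shows the fixture plate upright in view, with its lower corners at (227,160) and (327,166) and the four guides around (280,105). The base is at (256,302), the cover is partly hidden at (375,290), and the knob is cut off at the top.

```bash
sed -i 's/s\["width"\].round(1)/round(s["width"],1)/' snap.py
cat > fx.py <<'E'
import sys,pickle
from h import *
d=pickle.load(open(sys.argv[1],"rb"));P=cloud(d);img=d["img"].astype(int);Z=P[...,2]
print("cam",np.linalg.inv(d["world_to_cam"])[:3].round(2).tolist())
def rep(m,z,nm,exact=True):
    n,l,s,ce=cv2.connectedComponentsWithStats(m.astype(np.uint8))
    k=1+np.argmax(s[1:,4]);p=np.argwhere(l==k)[:,::-1]
    w=(plane(d,p[:,0],p[:,1],z) if z is not None else P[p[:,1],p[:,0]])[:,:2].astype(np.float32)
    R=cv2.minAreaRect(w);b=cv2.boxPoints(R);e=[b[1]-b[0],b[2]-b[1]];L=max(e,key=np.linalg.norm)
    print(nm,np.round(R[0],1),np.round(R[1],1),round(np.degrees(np.arctan2(L[1],L[0]))%180,2),len(p),"zmed",np.median(Z[l==k]).round(1))
E
cat > a.py <<'E'
exec(open("fx.py").read())
# guides by height
m=(Z>49)&(Z<63);m[:35]=0;m[180:]=0;m[:,:225]=0;m[:,340:]=0
p=np.argwhere(m)[:,::-1];w=plane(d,p[:,0],p[:,1],57.)[:,:2].astype(np.float32)
R=cv2.minAreaRect(w);print("guides",R,cv2.boxPoints(R).round(1).tolist(),Z[m].mean())
# plate edges: columns transitions per row
mn=img.min(2)
L=[];Rr=[];B=[]
g=cv2.GaussianBlur(img.mean(2),(0,0),1.2);gx=np.gradient(g,axis=1);gy=np.gradient(g,axis=0)
for v in range(30,150): L.append((215+np.argmax(gx[v,215:240]),v)); Rr.append((320+np.argmin(gx[v,320:350]),v))
for u in range(240,320): B.append((u,155+np.argmin(gy[155:175,u])))
for nm,q in(("L",L),("R",Rr),("B",B)):
    q=np.array(q,float);w=plane(d,q[:,0],q[:,1],12.)[:,:2].astype(np.float32)
    a=cv2.fitLine(w,cv2.DIST_HUBER,0,.01,.01).ravel();print(nm,a.round(4),np.degrees(np.arctan2(a[1],a[0])).round(2))
c=(img[...,0]-img[...,2]>50)&(img[...,1]>60);c[:250]=0;c[:,:225]=0;c[:,290:]=0;c[345:]=0
rep(c,27.,"copper")
m=(img.min(2)>120);m[:262]=0;m[:,:222]=0;m[:,292:]=0;m[345:]=0
m2=m|c;rep(cv2.morphologyEx(m2.astype(np.uint8),cv2.MORPH_CLOSE,np.ones((5,5))),24.,"base top")
E
python3 a.py fix1.pkl
```

```text
cam [[0.99, -0.1, -0.03, 533.06], [-0.1, -0.94, -0.32, 152.22], [0.0, 0.32, -0.95, 392.22]]
guides ((531.6541748046875, 136.0285186767578), (103.2658462524414, 75.09873962402344), 79.8935775756836) [[485.6000061035156, 91.80000305175781], [559.5999755859375, 78.5999984741211], [577.7000122070312, 180.3000030517578], [503.70001220703125, 193.39999389648438]] 55.41584194601006
L [1.680000e-01 9.858000e-01 4.798061e+02 1.558917e+02] 80.33
R [1.740000e-01 9.848000e-01 5.879143e+02 1.415338e+02] 79.98
B [ 9.85100e-01 -1.72100e-01  5.31853e+02  7.28377e+01] -9.91
copper [478.9 -94. ] [56.  29.9] 88.99 980 zmed 27.5
base top [479.1 -90.1] [92.2 57.2] 88.87 2790 zmed 25.2
```

Run:
```python
from h import *
import pickle
d=pickle.load(open("fix1.pkl","rb"));P=cloud(d)
for sl in((slice(270,345),slice(125,182)),(slice(270,345),slice(380,440))):
    q=P[sl].reshape(-1,3);q=q[(q[:,2]>150)]
    print(len(q),np.percentile(q[:,2],[0,1,5,50]).round(1)-266.4,q[np.argsort(q[:,2])[:5]].round(0).tolist())
```

```text
3124 [-3.9 -2.1  0.7 17.9] [[482.0, 68.0, 263.0], [482.0, 72.0, 263.0], [482.0, 82.0, 263.0], [482.0, 73.0, 263.0], [482.0, 68.0, 263.0]]
3294 [-3.9 -2.   0.9 19. ] [[568.0, 72.0, 262.0], [567.0, 56.0, 262.0], [567.0, 59.0, 263.0], [568.0, 72.0, 263.0], [568.0, 71.0, 263.0]]
```

Call:
send_rows([
  [85.4,[-0.26,-0.91,-0.5],[0,0,0.98]],
  [85.4,[-0.26,-0.91,-0.6],[0,0,0]],
  [85.4,[-0.25,-0.92,-0.6],[0,0,0]],
  [72,[0,0,-0.4],[0,0,0]],
  [72,[0,0,-0.2],[0,0,0]],
  [72,[0,0,0],[0,0,0]],
])

```text
clock: 2.82
eef_pos: [480.2, -79.2, 133.9]
tool_rot: [-3.14, -0.001, 1.562]
force: [-0.4, -0.4, 0.5]
width: 72.5
gripper_force: 0.0
```

```bash
python3 snap.py base1;  python3 - <<'E'
from h import *
import pickle
d=pickle.load(open("base1.pkl","rb"));P=cloud(d);z=sensors.read_state()["eef_pos"][2]
v,u=np.mgrid[0:420,0:560];D=d["depth"]
q=P[(D>0)&(D<190)&(v>150)];print(z,len(q),np.percentile(q[:,2],[0,1,5]).round(1)-z,q[np.argsort(q[:,2])[:4]].round(0).tolist())
E
```

```text
2.875 [480.8 -79.4 134.5] [ 1.7999e+02 -4.0000e-02  8.9500e+01] [-0.09  0.6   0.28  2.08 -0.33  0.51  0.43] [-0.36 -0.61 -0.31] 72.3
[[1.0, -0.01, -0.0, 481.0], [-0.01, -0.95, -0.32, 2.83], [-0.0, 0.32, -0.95, 260.02]]
134.53318444566278 38023 [-9.73318445 -3.03318445  8.16681555] [[517.0, -73.0, 125.0], [444.0, -84.0, 125.0], [444.0, -72.0, 125.0], [516.0, -84.0, 125.0]]
```

View pics/base1.png

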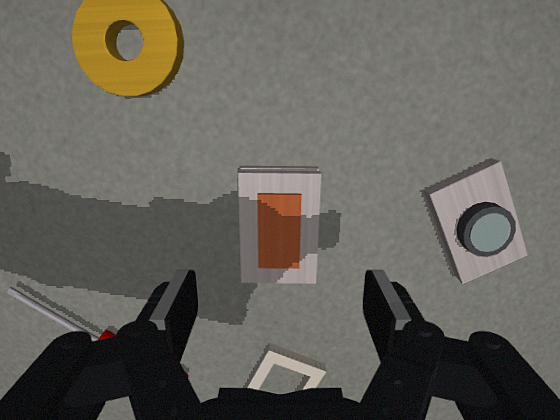

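The picture shows the base square below the tool: copper pad at (279,231), top face spanning (238–322, 170–283). The cover is fully visible at (475,220) with its barrel up, and the spacer is partly hidden at (285,375).

```bash
cat > b.py <<'E'
exec(open("fx.py").read())
c=(img[...,0]-img[...,2]>50)&(img[...,1]>40);c[:180]=0;c[:,:245]=0;c[:,315:]=0;c[285:]=0
rep(c,27.,"copper")
def pr(n,q,z): 
    w=plane(d,np.array([a[0] for a in q],float),np.array([a[1] for a in q],float),z);print(n,w[:,:2].round(1).tolist())
g=(img.min(2)>105);b=g.copy();b[:150]=0;b[:,:410]=0;b[275:]=0;b[290:]=0
hull=np.zeros((420,560),np.uint8)
cs,_=cv2.findContours(b.astype(np.uint8),0,1);k=max(cs,key=cv2.contourArea);
R=cv2.minAreaRect(plane(d,k[:,0,0],k[:,0,1],14.)[:,:2].astype(np.float32));print("cover(z14)",R)
m=(Z>8)&(Z<19);m[:150]=0;m[:,:410]=0;m[290:]=0
rep(m,14.,"cover depth")
t=(Z>21)&(Z<31);t[:150]=0;t[:,:225]=0;t[:,330:]=0;t[287:]=0;rep(t,24.,"base depth")
E
python3 b.py base1.pkl
```

```text
cam [[1.0, -0.01, -0.0, 481.0], [-0.01, -0.95, -0.32, 2.83], [-0.0, 0.32, -0.95, 260.02]]
copper [479.1 -93.3] [56.8 29.9] 89.06 3145 zmed 27.5
cover(z14) ((639.1970825195312, -88.57185363769531), (136.1437225341797, 101.48998260498047), 0.34521377086639404)
cover depth [630.1 -94.4] [57.9 87.4] 116.3 5408 zmed 14.4
base depth [478.8 -93.4] [85.3 56.3] 88.96 8785 zmed 25.0
```

Call:
send_rows([
  [72,[-0.03,-0.24,0],[0,0,-0.1]],
  [72,[0,0,-0.7],[0,0,0]],
  [72,[0,0,-0.7],[0,0,0]],
  [72,[0,0,-0.4],[0,0,0]],
  [72,[0,0,-0.17],[0,0,0]],
  [72,[0,0,0],[0,0,0]],
])

```text
clock: 3.62
eef_pos: [478.6, -95.9, 16.1]
tool_rot: [-3.142, 0.0, 1.55]
force: [0.5, 0.6, 0.2]
width: 72.1
gripper_force: 0.0
```

Call:
send_rows([
  [72,[0,0.04,0],[0,0,0]],
  [40,[0,0,0],[0,0,0]],
  [40,[0,0,0],[0,0,0]],
  [40,[0,0,0],[0,0,0]],
  [40,[0,0,0],[0,0,0]],
  [40,[0,0,0],[0,0,0]],
])

```text
clock: 4.38
eef_pos: [479.2, -92.7, 17.3]
tool_rot: [3.14, -0.0, 1.551]
force: [-0.2, 0.2, 6.2]
width: 54.8
gripper_force: 63.1
```

Call:
send_rows([
  [40,[0,0,0.4],[0,0,0]],
  [40,[0,0,0.7],[0,0,0]],
  [40,[0,0,0.7],[0,0,0]],
  [40,[0.2,0.8,0],[0,0,-0.9]],
  [40,[0.2,0.9,0],[0,0,-0.86]],
  [40,[0.2,0.9,0],[0,0,0]],
  [40,[0.2,0.9,0],[0,0,0]],
  [40,[0.07,0.32,0],[0,0,0]],
])

```text
clock: 5.38
eef_pos: [530.3, 141.6, 124.0]
tool_rot: [-3.141, -0.002, 1.404]
force: [-0.2, -0.0, -3.6]
width: 54.6
gripper_force: 65.4
```

Call:
send_rows([
  [40,[0,0,0],[0,0,0]],
  [40,[0,0,0],[0,0,0]],
])

```text
clock: 5.62
eef_pos: [530.2, 134.2, 124.2]
tool_rot: [-3.141, 0.002, 1.395]
force: [0.9, -1.1, -3.4]
width: 54.3
gripper_force: 65.4
```

```bash
python3 snap.py over1
```

```text
5.675 [530.3 133.9 124.3] [-1.7998e+02  8.0000e-02  7.9880e+01] [-0.58  0.7   0.44  1.93 -0.49  0.62 -0.01] [ 0.46 -0.83 -3.11] 54.6
[[0.98, -0.17, -0.06, 544.47], [-0.18, -0.93, -0.31, 215.24], [-0.0, 0.32, -0.95, 250.13]]
```

View pics/over1.png

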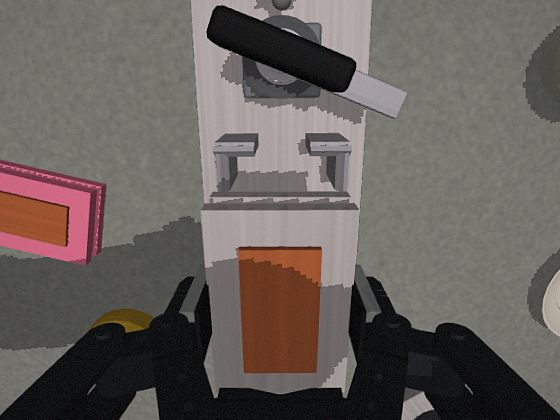

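The picture shows the held base, with its copper pad at (280,310), lined up with the two rear guides at (236,143) and (330,143). The knob bar runs from (215,20) to (350,75), and the finger end is at (400,105).

```bash
cat > c.py <<'E'
exec(open("fx.py").read())
c=(img[...,0]-img[...,2]>50)&(img[...,1]>30);c[:230]=0;c[:,:225]=0;c[:,335:]=0
print(np.median(Z[c])); rep(c,134.,"copper")
m=(Z>50)&(Z<61);m[:120]=0;m[190:]=0;m[:,:205]=0;m[:,360:]=0
p=np.argwhere(m)[:,::-1];w=plane(d,p[:,0],p[:,1],57.)[:,:2];y=np.array([.172,.985]);n=np.array([.985,-.172])
a=w@n;b=w@y;print("guides n",a.min().round(1),a.max().round(1),((a.min()+a.max())/2).round(1),"y max",b.max().round(1),"expected 500.3, 225.2+52")
k=(img.max(2)<60)&(Z>92)&(Z<112);k[110:]=0;k[:,:195]=0;k[:,370:]=0;rep(k,102.,"bar")
f=(Z>58)&(Z<78)&(img.min(2)>100);f[130:]=0;f[:,:340]=0;f[:,415:]=0;rep(f,71.,"finger")
E
python3 c.py over1.pkl
```

```text
cam [[0.98, -0.17, -0.06, 544.47], [-0.18, -0.93, -0.31, 215.24], [-0.0, 0.32, -0.95, 250.13]]
134.27411079594273
copper [529.9 134. ] [57. 30.] 79.98 9820 zmed 134.3
guides n 462.9 537.8 500.3 y max 278.2 expected 500.3, 225.2+52
bar [547.6 229. ] [14.3 58.8] 148.91 5701 zmed 102.1
finger [588.6 204.9] [13.6 30.5] 149.02 1669 zmed 71.4
```

Call:
send_rows([
  [40,[0.03,0.035,-0.3],[0,0,0]],
  [40,[0,0,-0.4],[0,0,0]],
  [40,[0,0,0],[0,0,0]],
  [40,[0,0,0],[0,0,0]],
])

```text
clock: 6.18
eef_pos: [532.7, 137.8, 82.1]
tool_rot: [3.142, 0.0, 1.396]
force: [0.9, 0.1, -3.7]
width: 54.7
gripper_force: 65.2
```

Call:
send_rows([
  [40,[-0.01,-0.03,-0.1],[0,0,0]],
  [40,[0,0,-0.15],[0,0,0]],
  [40,[0,0,-0.15],[0,0,0]],
  [40,[0,0,0],[0,0,0]],
])

```text
clock: 6.68
eef_pos: [531.2, 136.6, 57.3]
tool_rot: [-3.14, 0.001, 1.397]
force: [-0.1, 0.5, -3.1]
width: 54.7
gripper_force: 65.3
```

Call:
send_rows([
  [40,[0,0,-0.15],[0,0,0]],
  [40,[0,0,-0.15],[0,0,0]],
  [40,[0,0,-0.1],[0,0,0]],
  [40,[0,0,-0.03],[0,0,0]],
  [40,[0,0,0],[0,0,0]],
])

```text
clock: 7.3
eef_pos: [531.9, 136.6, 32.3]
tool_rot: [-3.142, 0.0, 1.397]
force: [0.2, 0.7, -3.1]
width: 55.0
gripper_force: 65.4
```

Call:
send_rows([
  [40,[0,0,-0.02],[0,0,0]],
  [40,[0,0,-0.02],[0,0,0]],
  [40,[0,0,0],[0,0,0]],
])

```text
clock: 7.68
eef_pos: [531.9, 136.7, 30.0]
tool_rot: [-3.142, -0.0, 1.397]
force: [0.4, 0.5, -3.7]
width: 54.8
gripper_force: 65.4
```

Call:
send_rows([
  [40,[0,0,-0.02],[0,0,0]],
  [40,[0,0,-0.02],[0,0,0]],
  [40,[0,0,0],[0,0,0]],
])

```text
clock: 8.05
eef_pos: [532.0, 136.7, 29.3]
tool_rot: [3.141, -0.001, 1.397]
force: [-4.6, -0.7, 13.4]
width: 54.7
gripper_force: 67.3
```

Call:
send_rows([
  [60,[0,0,0],[0,0,0]],
  [72,[0,0,0],[0,0,0]],
  [72,[0,0,0],[0,0,0]],
  [72,[0,0,0],[0,0,0]],
  [72,[0,0,0.3],[0,0,0]],
  [72,[0,0,0.7],[0,0,0]],
  [72,[0,0,0.75],[0,0,0]],
  [72,[-0.1,-0.6,0.1],[0,0,-0.8]],
])

```text
clock: 9.05
eef_pos: [528.5, 103.7, 142.4]
tool_rot: [3.135, -0.005, 1.331]
force: [-0.0, 0.1, -0.8]
width: 72.0
gripper_force: 0.0
```

Call:
send_rows([
  [72,[-0.12,-0.97,0],[0,0,-0.8]],
  [72,[-0.12,-0.97,0],[0,0,-0.8]],
  [72,[-0.12,-0.97,0],[0,0,-0.8]],
  [72,[-0.12,-0.97,0],[0,0,0]],
  [72,[-0.12,-0.97,0],[0,0,0]],
  [72,[-0.12,-0.97,0],[0,0,0]],
  [72,[0,0,0],[0,0,0]],
  [72,[0,0,0],[0,0,0]],
])

```text
clock: 10.05
eef_pos: [482.7, -248.0, 139.2]
tool_rot: [-3.142, -0.001, 1.118]
force: [0.4, 0.4, 0.0]
width: 71.9
gripper_force: 0.0
```

```bash
cat > e.py <<'E'
exec(open("fx.py").read())
s=(img.min(2)>125)&(Z>4)&(Z<17)
rep(s,10.,"spacer")
n,l,st,ce=cv2.connectedComponentsWithStats(s.astype(np.uint8));k=1+np.argmax(st[1:,4]);print("px",st[k],ce[k].round())
cs,hi=cv2.findContours((l==k).astype(np.uint8),cv2.RETR_CCOMP,1)
for c in cs:
    if cv2.contourArea(c)>200:
        w=plane(d,c[:,0,0],c[:,0,1],10.)[:,:2].astype(np.float32);print(cv2.contourArea(c),cv2.minAreaRect(w))
E
python3 snap.py sp1; python3 e.py sp1.pkl
python3 - <<'E'
from h import *
d=get_image("top");P=cloud(d);import pickle;pickle.dump(d,open("top1.pkl","wb"))
im=d["img"].astype(int);c=(im[...,0]-im[...,2]>50)&(im[...,1]>40);m=np.zeros_like(c);m[185:240,185:255]=1;c&=m
v,u=np.nonzero(c);w=plane(d,u,v,39.);print(len(u),"base copper",w.mean(0).round(1),np.median(P[c][:,2]))
E
```

```text
10.1 [ 483. -247.  139.] [-1.7999e+02 -8.0000e-02  6.4140e+01] [ 0.13  0.68  0.46  1.93 -0.48  0.65  0.44] [0.31 0.62 0.21] 72.0
[[0.9, -0.42, -0.14, 518.29], [-0.44, -0.85, -0.29, -174.28], [0.0, 0.32, -0.95, 265.28]]
cam [[0.9, -0.42, -0.14, 518.29], [-0.44, -0.85, -0.29, -174.28], [0.0, 0.32, -0.95, 265.28]]
spacer [ 484.9 -240.6] [41.  56.2] 153.98 2027 zmed 10.5
px [ 240  166   78   54 2027] [281. 183.]
1879.0 ((484.86944580078125, -240.61830139160156), (40.957828521728516, 56.23591613769531), 63.98472595214844)
172 base copper [533.  135.5  39. ] 39.63886514576927
```

```bash
sed -i 's/(img.min(2)>125)&(Z>4)&(Z<17)/(img.min(2)>45)\&(Z>5)\&(Z<16)/; s/^rep/s[:120]=0;s[310:]=0;s[:,:200]=0;s[:,360:]=0\nrep/' e.py; python3 e.py sp1.pkl
```

```text
cam [[0.9, -0.42, -0.14, 518.29], [-0.44, -0.85, -0.29, -174.28], [0.0, 0.32, -0.95, 265.28]]
spacer [ 476.  -259.2] [85.4 56.2] 64.25 4407 zmed 10.5
px [ 240  164   78  106 4407] [279. 215.]
7648.5 ((475.9501647949219, -259.1916198730469), (85.35908508300781, 56.19151306152344), 64.25080108642578)
3528.0 ((476.2490234375, -258.7068786621094), (61.50887680053711, 36.96946716308594), 64.21356201171875)
```

View pics/sp1.png

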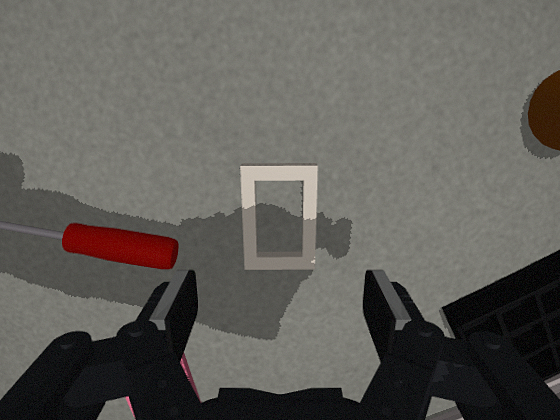

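The picture shows the spacer frame at (279,217), square below the tool. The driver handle ends at (178,250), clear of the left finger.

Call:
send_rows([
  [66,[-0.115,-0.2,0],[0,0,0]],
  [66,[0,0,-0.7],[0,0,0]],
  [66,[0,0,-0.7],[0,0,0]],
  [66,[0,0,-0.5],[0,0,0]],
  [66,[0,0,-0.15],[0,0,0]],
  [66,[0,0,0],[0,0,0]],
  [66,[0,0,0],[0,0,0]],
])

```text
clock: 11.02
eef_pos: [476.5, -261.0, 16.8]
tool_rot: [3.14, 0.0, 1.118]
force: [0.3, -0.4, 0.4]
width: 66.0
gripper_force: 0.0
```

Call:
send_rows([
  [60,[0,0.03,0],[0,0,0]],
  [60,[0,0,-0.03],[0,0,0]],
  [60,[0,0,0],[0,0,0]],
])

```text
clock: 11.4
eef_pos: [475.9, -258.7, 13.9]
tool_rot: [3.141, -0.0, 1.118]
force: [-0.6, 0.6, 0.1]
width: 59.8
gripper_force: 0.0
```

Call:
send_rows([
  [40,[0,0,0],[0,0,0]],
  [40,[0,0,0],[0,0,0]],
  [40,[0,0,0],[0,0,0]],
  [40,[0,0,0],[0,0,0]],
])

```text
clock: 11.9
eef_pos: [475.9, -258.8, 14.4]
tool_rot: [3.141, -0.0, 1.118]
force: [-0.8, 0.9, 7.1]
width: 54.2
gripper_force: 63.4
```

Call:
send_rows([
  [40,[0,0,0.4],[0,0,0]],
  [40,[0,0,0.7],[0,0,0]],
  [40,[0,0,0.7],[0,0,0]],
  [40,[0.1,0.8,0],[0,0,0.8]],
  [40,[0.13,0.94,0],[0,0,0.8]],
  [40,[0.13,0.94,0],[0,0,0.8]],
  [40,[0.13,0.94,0],[0,0,0.8]],
  [40,[0.13,0.94,0],[0,0,0]],
])

```text
clock: 12.9
eef_pos: [513.0, 16.6, 121.8]
tool_rot: [3.141, -0.0, 1.397]
force: [1.3, -0.3, -1.0]
width: 54.2
gripper_force: 63.8
```

Call:
send_rows([
  [40,[0.13,0.94,0],[0,0,0]],
  [40,[0.13,0.94,0],[0,0,0]],
  [40,[0.05,0.1,0],[0,0,0]],
  [40,[0,0,0],[0,0,0]],
  [40,[0,0,0],[0,0,0]],
])

```text
clock: 13.52
eef_pos: [531.4, 131.4, 121.8]
tool_rot: [-3.141, 0.001, 1.394]
force: [-0.0, -0.9, -1.0]
width: 53.7
gripper_force: 63.8
```

```bash
cat > f.py <<'E'
exec(open("fx.py").read())
h=float(sys.argv[2])
s=(abs(Z-h)<6);s[:190]=0;s[:,:195]=0;s[:,372:]=0
v,u=np.nonzero(s);print("held px",u.min(),u.max(),v.min(),v.max(),np.median(Z[s]))
# front edge and side edges in fixture axes
w=plane(d,u,v,h)[:,:2];y=np.array([.172,.985]);n=np.array([.985,-.172])
ff=w[(u>240)&(u<320)];print("far edge y",np.percentile(ff@y,99.7).round(1),"centre",(np.percentile(ff@y,99.7)-42).round(1),"want 225.2-.5")
r=[];q=[]
for k in range(215,275,5):
    a=u[v==k]
    if len(a): 
        e=plane(d,np.array([a.min(),a.max()],float),np.array([k,k],float),h)[:,:2]@n;r.append(e)
r=np.array(r);print("side edges",r.round(1).tolist())
cs,_=cv2.findContours(s.astype(np.uint8),cv2.RETR_CCOMP,1)
for c in cs:
    if cv2.contourArea(c)>1500:
        R=cv2.minAreaRect(plane(d,c[:,0,0],c[:,0,1],h)[:,:2].astype(np.float32));print(cv2.contourArea(c),R)
E
python3 snap.py over2; python3 f.py over2.pkl $(python3 -c "
from cell import sensors;print(sensors.read_state()['eef_pos'][2]-14.4+10)")
```

```text
13.575 [531.5 131.5 121.9] [-1.800e+02  5.000e-02  7.987e+01] [-0.59  0.71  0.46  1.93 -0.51  0.62  0.02] [-0.91  0.56 -0.66] 54.1
[[0.98, -0.17, -0.06, 545.69], [-0.18, -0.93, -0.31, 212.44], [0.0, 0.32, -0.95, 247.75]]
cam [[0.98, -0.17, -0.06, 545.69], [-0.18, -0.93, -0.31, 212.44], [0.0, 0.32, -0.95, 247.75]]
held px 195 371 194 373 117.7705638767584
far edge y 264.0 centre 222.0 want 225.2-.5
side edges [[472.9, 528.4], [472.8, 528.5], [473.0, 528.6], [472.9, 528.4], [473.1, 528.5], [473.0, 528.6], [472.8, 528.4], [473.1, 528.5], [472.9, 528.6], [472.8, 528.3], [468.5, 533.0], [467.1, 534.4]]
24014.5 ((532.7254028320312, 131.37228393554688), (86.24789428710938, 73.1846923828125), 79.85564422607422)
9882.5 ((531.2750854492188, 132.7470245361328), (58.00550079345703, 35.4725341796875), 80.05044555664062)
```

View pics/over2.png

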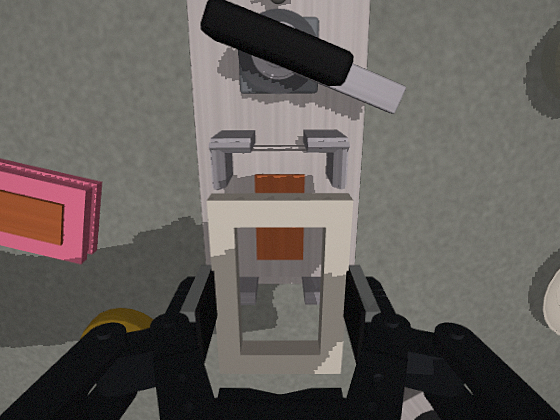

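The picture shows the held spacer with its far edge at row 197, square to the guides at (236,140) and (327,140). The base's copper pad is visible through it in the pocket, at (280,230).

Call:
send_rows([
  [40,[0.0,0.055,-0.3],[0,0,0]],
  [40,[0,0,-0.3],[0,0,0]],
  [40,[0,0,-0.1],[0,0,0]],
  [40,[0,0,0],[0,0,0]],
])

```text
clock: 14.08
eef_pos: [531.1, 136.5, 78.8]
tool_rot: [-3.14, 0.001, 1.397]
force: [0.9, 0.1, -0.9]
width: 53.8
gripper_force: 63.8
```

Call:
send_rows([
  [40,[0.01,-0.02,-0.1],[0,0,0]],
  [40,[0,0,-0.1],[0,0,0]],
  [40,[0,0,-0.13],[0,0,0]],
  [40,[0,0,0],[0,0,0]],
])

```text
clock: 14.58
eef_pos: [531.7, 135.7, 59.3]
tool_rot: [-3.14, 0.0, 1.397]
force: [-0.1, 0.5, -1.6]
width: 54.4
gripper_force: 63.8
```

Call:
send_rows([
  [40,[0,0,-0.06],[0,0,0]],
  [40,[0,0,-0.05],[0,0,0]],
  [40,[0,0,-0.02],[0,0,0]],
  [40,[0,0,0],[0,0,0]],
])

```text
clock: 15.08
eef_pos: [532.2, 135.8, 52.1]
tool_rot: [-3.142, 0.0, 1.397]
force: [-0.1, -0.8, -0.5]
width: 54.2
gripper_force: 63.8
```

Call:
send_rows([
  [40,[0,0,-0.02],[0,0,0]],
  [40,[0,0,-0.02],[0,0,0]],
  [40,[0,0,0],[0,0,0]],
])

```text
clock: 15.45
eef_pos: [532.3, 135.8, 50.4]
tool_rot: [3.141, -0.001, 1.397]
force: [-1.3, -0.5, 4.8]
width: 54.0
gripper_force: 64.5
```

Call:
send_rows([
  [60,[0,0,0],[0,0,0]],
  [72,[0,0,0],[0,0,0]],
  [72,[0,0,0],[0,0,0]],
  [72,[0,0,0.3],[0,0,0]],
  [72,[0,0,0.6],[0,0,0]],
  [72,[0,0,0.6],[0,0,0.5]],
  [72,[0.25,-0.6,0],[0,0,1]],
  [72,[0.3,-0.7,0],[0,0,1]],
])

```text
clock: 16.45
eef_pos: [565.9, 58.3, 141.6]
tool_rot: [3.139, -0.001, 1.621]
force: [1.0, -0.6, -0.2]
width: 72.3
gripper_force: 0.0
```

Call:
send_rows([
  [72,[0.25,-0.6,0],[0,0,1]],
  [72,[0.25,-0.6,0],[0,0,1]],
  [72,[0.25,-0.6,0],[0,0,1]],
  [72,[0.25,-0.6,0],[0,0,1]],
  [72,[0,0,0],[0,0,0.8]],
  [72,[0,0,0],[0,0,0]],
  [72,[0,0,0],[0,0,0]],
])

```text
clock: 17.32
eef_pos: [625.1, -85.5, 140.3]
tool_rot: [3.141, -0.0, 2.034]
force: [-1.0, -0.4, 0.8]
width: 72.4
gripper_force: 0.0
```

```bash
python3 snap.py cov1
cat > g.py <<'E'
exec(open("fx.py").read())
m=(Z>8)&(Z<32);m[:90]=0;m[330:]=0;m[:,:195]=0;m[:,365:]=0
rep(m&(Z<20),14.,"cover body");rep(m&(Z>21),26.,"barrel")
n,l,st,ce=cv2.connectedComponentsWithStats(m.astype(np.uint8));k=1+np.argmax(st[1:,4]);print("px",st[k])
E
python3 g.py cov1.pkl
python3 - <<'E'
from h import *
d=get_image("top");P=cloud(d);Z=P[...,2];im=d["img"].astype(int)
y=np.array([.172,.985]);n=np.array([.985,-.172]);a=P[...,:2]@n-500.3;b=P[...,:2]@y-225.2
for nm,m in(("frame ends",(abs(a)<18)&(abs(b)>33)&(abs(b)<40)),("centre",(abs(a)<12)&(abs(b)<25))):print(nm,m.sum(),np.median(Z[m]).round(1))
m=(im.min(2)>130)&(Z>38)&(Z<54)&(abs(a)<35)&(abs(b)<50);v,u=np.nonzero(m);w=plane(d,u,v,46.)[:,:2];print("spacer extents",np.percentile(w@n-500.3,[1,99]).round(1),np.percentile(w@y-225.2,[1,99]).round(1))
E
```

```text
17.375 [625.1 -85.3 140.2] [ 1.7999e+02 -1.0000e-02  1.1657e+02] [-0.07  0.74  0.27  1.68 -0.27  0.76  0.79] [ 1.05  0.54 -0.03] 71.9
[[0.89, 0.42, 0.14, 588.5], [0.45, -0.85, -0.28, -11.98], [-0.0, 0.32, -0.95, 266.35]]
cam [[0.89, 0.42, 0.14, 588.5], [0.45, -0.85, -0.28, -11.98], [-0.0, 0.32, -0.95, 266.35]]
cover body [631.1 -95. ] [56.  85.4] 116.17 5582 zmed 14.5
barrel [631.2 -94.8] [39.1 40.6] 104.64 2290 zmed 26.8
px [ 243  162   78  108 7888]
frame ends 63 46.8
centre 150 39.2
spacer extents [-26.   28.3] [-41.5  41.1]
```

Call:
send_rows([
  [66,[0.1,-0.15,0],[0,0,-0.08]],
  [66,[0,0,-0.7],[0,0,0]],
  [66,[0,0,-0.7],[0,0,0]],
  [66,[0,0,-0.5],[0,0,0]],
  [66,[0,0,-0.15],[0,0,0]],
  [66,[0,0,0],[0,0,0]],
])

```text
clock: 18.18
eef_pos: [631.4, -95.7, 16.8]
tool_rot: [-3.141, 0.0, 2.027]
force: [0.4, -0.5, 1.1]
width: 66.0
gripper_force: 0.0
```

Call:
send_rows([
  [60,[0,0.01,-0.03],[0,0,0]],
  [60,[0,0,0],[0,0,0]],
  [40,[0,0,0],[0,0,0]],
  [40,[0,0,0],[0,0,0]],
  [40,[0,0,0],[0,0,0]],
  [40,[0,0,0],[0,0,0]],
])

```text
clock: 18.92
eef_pos: [632.0, -94.7, 16.5]
tool_rot: [3.14, 0.001, 2.027]
force: [0.0, -0.1, 6.5]
width: 54.2
gripper_force: 64.4
```

Call:
send_rows([
  [40,[0,0,0.4],[0,0,0]],
  [40,[0,0,0.7],[0,0,0]],
  [40,[0,0,0.7],[0,0,0]],
  [40,[-0.2,0.45,0],[0,0,-0.9]],
  [40,[-0.21,0.48,0],[0,0,-0.9]],
  [40,[-0.21,0.48,0],[0,0,-0.9]],
  [40,[-0.21,0.48,0],[0,0,-0.9]],
  [40,[-0.21,0.48,0],[0,0,-0.9]],
])

```text
clock: 19.92
eef_pos: [568.3, 48.6, 123.3]
tool_rot: [3.141, -0.0, 1.632]
force: [0.4, 0.3, -2.1]
width: 54.4
gripper_force: 63.9
```

Call:
send_rows([
  [40,[-0.21,0.48,0],[0,0,-0.9]],
  [40,[-0.21,0.48,0],[0,0,-0.9]],
  [40,[-0.21,0.48,0],[0,0,-0.93]],
  [40,[0,0,0],[0,0,0]],
  [40,[0,0,0],[0,0,0]],
])

```text
clock: 20.55
eef_pos: [531.3, 133.6, 123.3]
tool_rot: [3.141, 0.0, 1.397]
force: [0.7, -0.3, -1.1]
width: 54.2
gripper_force: 63.9
```

```bash
python3 snap.py over3; python3 f.py over3.pkl $(python3 -c "
from cell import sensors;print(sensors.read_state()['eef_pos'][2]-16.5+14)")
```

```text
20.6 [531.5 133.  123.3] [1.7994e+02 2.0000e-02 7.9970e+01] [-0.6   0.71  0.47  1.93 -0.52  0.63  0.03] [-0.09 -0.52 -1.27] 54.3
[[0.98, -0.16, -0.05, 545.23], [-0.17, -0.93, -0.31, 214.52], [0.0, 0.32, -0.95, 249.28]]
cam [[0.98, -0.16, -0.05, 545.23], [-0.17, -0.93, -0.31, 214.52], [0.0, 0.32, -0.95, 249.28]]
held px 195 371 196 375 121.27640934925049
far edge y 266.0 centre 224.0 want 225.2-.5
side edges [[472.8, 527.8], [472.6, 528.0], [472.5, 527.7], [472.7, 527.8], [472.6, 528.0], [472.5, 527.7], [472.7, 527.8], [472.6, 528.0], [472.4, 527.7], [472.7, 527.9], [472.5, 528.0], [467.1, 533.5]]
24358.5 ((532.689208984375, 133.91506958007812), (85.74925994873047, 72.30418395996094), 79.95577239990234)
7739.0 ((529.5054931640625, 126.34854888916016), (43.976768493652344, 47.79821014404297), 2.7930071353912354)
```

View pics/over3.png

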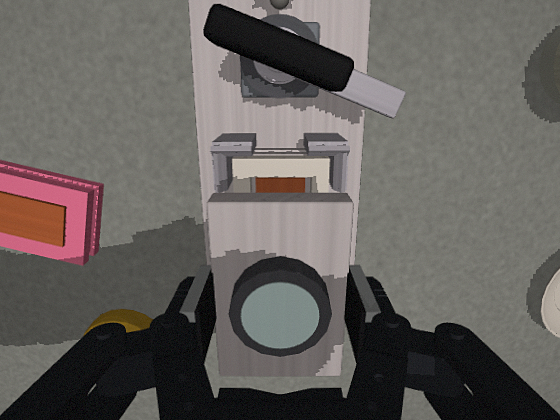

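The picture shows the held cover, window up at (280,315), with its far edge at row 197, in line with the guides. The seated spacer and the copper pad are visible beneath.

Call:
send_rows([
  [40,[0,0.02,-0.3],[0,0,0]],
  [40,[0,0,-0.3],[0,0,0]],
  [40,[0,0,-0.1],[0,0,0]],
  [40,[0,0,0],[0,0,0]],
])

```text
clock: 21.1
eef_pos: [530.5, 134.7, 80.0]
tool_rot: [-3.14, 0.001, 1.396]
force: [0.5, -0.3, -1.6]
width: 54.3
gripper_force: 63.8
```

Call:
send_rows([
  [40,[0.015,0,-0.06],[0,0,0]],
  [40,[0,0,-0.08],[0,0,0]],
  [40,[0,0,-0.08],[0,0,0]],
  [40,[0,0,0],[0,0,0]],
])

```text
clock: 21.6
eef_pos: [531.6, 135.1, 67.4]
tool_rot: [-3.141, 0.0, 1.396]
force: [-0.2, 0.6, -1.9]
width: 54.3
gripper_force: 63.8
```

Call:
send_rows([
  [40,[0,0,-0.03],[0,0,0]],
  [40,[0,0,-0.03],[0,0,0]],
  [40,[0,0,0],[0,0,0]],
])

```text
clock: 21.98
eef_pos: [531.8, 135.2, 64.1]
tool_rot: [-3.141, 0.0, 1.396]
force: [0.3, -0.5, -2.4]
width: 54.1
gripper_force: 63.8
```

Call:
send_rows([
  [40,[0,0,-0.02],[0,0,0]],
  [40,[0,0,-0.02],[0,0,0]],
  [40,[0,0,0],[0,0,0]],
])

```text
clock: 22.35
eef_pos: [532.0, 135.2, 62.5]
tool_rot: [3.141, -0.001, 1.396]
force: [-2.3, -0.7, 5.4]
width: 54.3
gripper_force: 64.6
```

Call:
send_rows([
  [60,[0,0,0],[0,0,0]],
  [72,[0,0,0],[0,0,0]],
  [72,[0,0,0],[0,0,0]],
  [72,[0,0,0.3],[0,0,0]],
  [72,[0,0,0.6],[0,0,0]],
  [72,[0,0,0.6],[0,0,0]],
  [50,[0,0,0],[0,0,1]],
  [50,[0,0,0],[0,0,1]],
])

```text
clock: 23.35
eef_pos: [532.3, 135.3, 153.6]
tool_rot: [3.139, -0.001, 1.574]
force: [0.2, 0.4, -0.1]
width: 49.8
gripper_force: 0.0
```

```bash
python3 snap.py kn1
cat > k.py <<'E'
exec(open("fx.py").read())
k=(img.max(2)<60)&(Z>92)&(Z<112);k[300:]=0;rep(k,102.,"bar")
y=np.array([.172,.985]);n=np.array([.985,-.172]);a=P[...,:2]@n-500.3;b=P[...,:2]@y-225.2
m=(abs(a)<24)&(abs(b)<40)&(a*a+b*b>25**2);print("cover top z",m.sum(),np.median(Z[m]))
E
python3 k.py kn1.pkl
```

```text
23.4 [532.2 135.2 153.4] [ 1.799e+02 -4.000e-02  9.031e+01] [-0.59  0.66  0.46  1.9  -0.44  0.68  0.14] [ 1.16  0.6  -0.13] 49.9
[[1.0, 0.0, 0.0, 531.75], [0.0, -0.95, -0.32, 217.37], [0.0, 0.32, -0.95, 279.68]]
cam [[1.0, 0.0, 0.0, 531.75], [0.0, -0.95, -0.32, 217.37], [0.0, 0.32, -0.95, 279.68]]
bar [547.3 229. ] [14.4 58.8] 149.21 3912 zmed 102.1
cover top z 8132 62.034266658028
```

```bash
cat >> k.py <<'E'
for nm,q in (("+y",(b>28)&(b<40)&(abs(a)<15)),("-y",(b<-28)&(b>-40)&(abs(a)<15)),("+x",(a>22)&(a<26)&(abs(b)<10)),("-x",(a<-22)&(a>-26)&(abs(b)<10)),("plate",(b>55)&(b<68)&(a<-35)&(a>-50))):
    print(nm,q.sum(),np.percentile(Z[q],[10,50,90]).round(1) if q.any() else "")
m=(Z>55)&(Z<66)&(abs(a)<27.5)&(abs(b)<41.5);A=np.c_[a[m],b[m],np.ones(m.sum())];r=np.linalg.lstsq(A,Z[m],rcond=None)[0];print("tilt",r)
q=(Z>70)&(Z<80)&(abs(a)<25)&(abs(b)<25);v,u=np.nonzero(q);w=plane(d,u,v,72.)[:,:2];print("barrel",len(u),np.median(Z[q]),cv2.minEnclosingCircle(w.astype(np.float32)),"pocket 531.6,135.9")
E
python3 k.py kn1.pkl
```

```text
cam [[1.0, 0.0, 0.0, 531.75], [0.0, -0.95, -0.32, 217.37], [0.0, 0.32, -0.95, 279.68]]
bar [547.3 229. ] [14.4 58.8] 149.21 3912 zmed 102.1
cover top z 8132 62.034266658028
+y 911 [59.6 60.5 61.3]
-y 688 [59.8 60.6 61.4]
+x 670 [ 60.3 158.8 177.3]
-x 1168 [ 60.8 163.5 178. ]
plate 379 [11.6 12.5 13.4]
tilt [-7.11414886e-04 -3.80794862e-03  6.05370108e+01]
barrel 2963 72.84297153209312 ((531.1554565429688, 134.83116149902344), 20.22992515563965) pocket 531.6,135.9
```

Run:
```python
from h import *
d=get_image("side");P=cloud(d);Z=P[...,2]
y=np.array([.172,.985]);n=np.array([.985,-.172]);a=P[...,:2]@n-500.3;b=P[...,:2]@y-225.2
for nm,q in(("plate",(Z<20)&(b>-58)&(b<-48)&(abs(a)<45)),("cover",(Z>55)&(Z<67)&(abs(a)<26)&(abs(b)<40)),("barrel",(Z>68)&(Z<80)&(abs(a)<20)&(abs(b)<20))):
    print(nm,q.sum(),np.median(Z[q]) if q.any() else "")
```

```text
plate 78 12.488767506716783
cover 159 59.50504960023579
barrel 72 71.66797218117142
```

Cover seated flat: its top is at about 60 mm and the barrel is about 1 mm off the pocket centre. Now the knob.

Call:
send_rows([
  [50,[0.04,0.2,0],[0,0,0.98]],
  [50,[0.04,0.2,0],[0,0,0.98]],
  [50,[0.04,0.2,0],[0,0,0.98]],
  [50,[0.04,0.2,0],[0,0,0.98]],
  [50,[0.03,0.2,0],[0,0,0.98]],
  [50,[0.03,0.2,0],[0,0,0.98]],
  [50,[0.03,0.2,0],[0,0,0.98]],
  [50,[0,0.16,0],[0,0,0.98]],
])

```text
clock: 24.45
eef_pos: [547.0, 229.1, 152.3]
tool_rot: [3.141, 0.0, 2.256]
force: [0.6, 0.2, -0.2]
width: 49.8
gripper_force: 0.0
```

Call:
send_rows([
  [50,[0,0,0],[0,0,0.98]],
  [50,[0,0,0],[0,0,0.98]],
  [50,[0,0,0],[0,0,0.98]],
  [50,[0,0,0],[0,0,0.98]],
  [50,[0,0,0],[0,0,0]],
])

```text
clock: 25.08
eef_pos: [547.0, 228.4, 152.2]
tool_rot: [-3.142, 0.0, 2.595]
force: [-0.4, 0.0, 0.4]
width: 50.0
gripper_force: 0.0
```

Call:
send_rows([
  [50,[0,0.01,-0.4],[0,0,0.1]],
  [50,[0,0,-0.4],[0,0,0]],
  [50,[0,0,-0.18],[0,0,0]],
  [50,[0,0,0],[0,0,0]],
])

```text
clock: 25.58
eef_pos: [546.6, 229.1, 92.5]
tool_rot: [-3.14, -0.001, 2.605]
force: [-0.0, -0.2, 0.1]
width: 50.0
gripper_force: 0.0
```

Call:
send_rows([
  [30,[0.01,0,0.01],[0,0,0]],
  [10,[0,0,0],[0,0,0]],
  [5,[0,0,0],[0,0,0]],
  [5,[0,0,0],[0,0,0]],
  [5,[0,0,0],[0,0,0]],
  [5,[0,0,0],[0,0,0]],
])

```text
clock: 26.32
eef_pos: [548.0, 229.2, 94.7]
tool_rot: [3.141, 0.001, 2.605]
force: [-1.2, -1.5, 6.2]
width: 13.0
gripper_force: 59.5
```

Call:
send_rows([
  [5,[0,0,0],[0,0,-0.8]],
  [5,[0,0,0],[0,0,-0.8]],
  [5,[0,0,0],[0,0,-0.8]],
  [5,[0,0,0],[0,0,-0.8]],
  [5,[0,0,0],[0,0,-0.8]],
  [5,[0,0,0],[0,0,-0.8]],
  [5,[0,0,0],[0,0,-0.8]],
  [5,[0,0,0],[0,0,-0.8]],
])

```text
clock: 27.32
eef_pos: [548.0, 229.1, 94.7]
tool_rot: [3.14, 0.0, 2.045]
force: [-1.8, -2.4, 5.5]
width: 12.9
gripper_force: 59.6
```

Call:
send_rows([
  [5,[0,0,0],[0,0,-0.8]],
  [5,[0,0,0],[0,0,-0.8]],
  [5,[0,0,0],[0,0,-0.8]],
  [5,[0,0,0],[0,0,-0.8]],
  [5,[0,0,0],[0,0,-0.8]],
  [5,[0,0,0],[0,0,-0.8]],
  [5,[0,0,0],[0,0,-0.8]],
  [5,[0,0,0],[0,0,0]],
])

```text
clock: 28.32
eef_pos: [548.0, 229.1, 94.7]
tool_rot: [3.14, -0.0, 1.557]
force: [-1.6, -0.2, 6.6]
width: 12.9
gripper_force: 59.7
```

Call:
send_rows([
  [30,[0,0,0],[0,0,0]],
  [50,[0,0,0],[0,0,0]],
  [50,[0,0,0],[0,0,0]],
  [50,[0,0,0.3],[0,0,0]],
  [50,[0,0,0.6],[0,0,0]],
  [50,[0,0,0.6],[0,0,0]],
  [50,[0,0,0],[0,0,0]],
  [50,[0,0,0],[0,0,0]],
])

```text
clock: 29.32
eef_pos: [547.2, 229.5, 183.9]
tool_rot: [3.142, -0.0, 1.559]
force: [-0.8, -0.4, -0.6]
width: 50.1
gripper_force: 0.0
```

```bash
python3 snap.py end1; sed -i 's/k\[300:\]=0/k[230:]=0;k[:,:150]=0;k[:,420:]=0/' k.py; python3 k.py end1.pkl
python3 - <<'E'
from h import *
d=get_image("top");im=d["img"];P=cloud(d);b=(im.max(2)<50)&(P[...,2]>85)&(P[...,2]<115);
y=np.array([.172,.985]);n=np.array([.985,-.172]);a=P[...,:2]@n-500.3;c=P[...,:2]@y-225.2
print(b.sum()); q=(P[...,2]>64)&(P[...,2]<76)&(abs(a)<25)&(abs(c)<60)&(c>24);print("finger pts",q.sum(),np.c_[a[q],c[q]].mean(0) if q.any() else "")
E
```

```text
29.375 [546.8 229.4 183.3] [-179.93    0.     89.32] [-0.77  0.68  0.53  1.76 -0.45  0.83 -0.04] [ 0.03 -0.23 -0.13] 50.5
[[1.0, -0.01, -0.0, 548.08], [-0.01, -0.95, -0.32, 311.58], [0.0, 0.32, -0.95, 309.99]]
cam [[1.0, -0.01, -0.0, 548.08], [-0.01, -0.95, -0.32, 311.58], [0.0, 0.32, -0.95, 309.99]]
bar [548.2 244.5] [34.3 13.7] 87.56 1177 zmed 102.2
cover top z 2095 60.61543600551494
+y 471 [59.2 61.  71.9]
-y 361 [59.8 60.6 61.2]
+x 103 [59.8 60.5 61.2]
-x 101 [59.8 60.6 61.5]
plate 239 [11.7 12.6 13.4]
tilt [ 3.01711800e-04 -4.50053256e-03  6.05558647e+01]
barrel 1653 72.89035570745838 ((531.9008178710938, 135.6390838623047), 20.526412963867188) pocket 531.6,135.9
582
finger pts 54 [ 5.76956025 44.55840428]
```

View pics/end1.png

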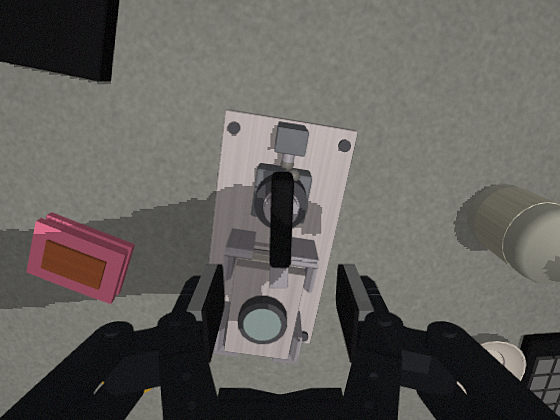

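The picture shows the bar upright at (283,220) and the steel finger over the cover's end at (280,280). The cover is seated with its window at (263,320). The bar angle gives a knob angle of about 1.2 rad, and the gripper is clear.

```bash
python3 -c "
from cell import ctrl;print(ctrl.finish_job())"
```

```text
the job is handed in; nothing more can be done
None
```

I stacked the base, spacer and cover flat in the pocket, turned the knob past its click to about 1.2 rad so the finger lies over the cover's end, and handed the job in at about 29 s; no verdict came back.

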